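# Bring the swing-arm lamp to rest over the glass bowl

### The job

Take the heavy swing-arm lamp out of its parked position by the wooden knob on its tail and bring its glass shade to rest above the footed glass bowl, without letting the arm swing into its far stop or slam back into park. Once out of park the arm is driven outward and, held only by a soft spring from the knob, swings on for a long time, so calm it with the knob until the shade has stayed still over the bowl for three seconds, then let go of the knob and leave the shade resting there. Touch neither the shade nor the tube that carries it, and leave the bowl and the other things on the table where they are.

Things in the scene. Friction and masses are not known exactly. Their poses are not given: they have to be found in the camera images.
- lamp: the lamp's round dark base (150 mm diameter, 22 mm high, fixed) with its upright post; on top a brass drum, 100 mm across, up to 336 mm above the table. Origin at the centre of the base's underside, on the vertical post axis. Its x axis is where the lamp arm points when parked (boom = 0). Its place and direction differ each time.
- tiller (a joint): angle (rad) of the flat brass tiller bar about the post axis, anticlockwise from above positive, 0 at the start, stops at -0.6 and 2.1. The bar is 100 mm above the table; at 0 it lies along the lamp's -x axis. A coil spring joins it to the lamp arm: torque on the arm = 0.5 N m/rad x (tiller - boom). Friction 0.6 N m: it stays where it is left, and holds the arm back through the spring.
- boom (a joint): angle q (rad) of the lamp arm about the post axis, anticlockwise from above positive, 0 parked against a stop (as at the start), far stop at 1.65. An overbalance weight in the drum on top holds it in park up to q = 0.28 and beyond that drives it outward: torque on the arm = 0.33 sin(2q - 0.56) N m (varies by 7 percent). It breaks out of park with the tiller about 0.35 ahead.
- knob_grip (a point): centre of the dark wooden knob to be gripped, its axis 160 mm from the post axis: an upright cylinder 30 mm in diameter and 55 mm high at the end of the tiller, standing from 115 to 170 mm above the table; this point is 145 mm above the table. The knob spins freely on its pin, so the gripper need not turn with the tiller.
- lamp_arm: the part not to be touched: brass tube (16 mm thick, 206 mm above the table) with the white glass shade. Origin on the post axis at table height, x axis along the tube. Inertia about the post 0.076 kg m2 nominal, varies by 25 percent; bearing damping only 0.004 N m s/rad: with the tiller held still the arm swings to and fro with a period of 2 to 3 s and hardly decays.
- shade_centre (a point): centre of the lower rim of the white glass shade, a dome 144 mm in diameter from 138 to 202 mm above the table, 250 mm from the post axis along the tube. Arm and shade together weigh about 1.25 kg.
- bowl: footed dark red glass bowl, 100 mm high, 120 mm across its rim, 0.8 kg, loose. Note that the origin of this frame is not in the bowl but on the lamp's post axis at table height; the bowl stands 250 mm out along its x axis.
- bowl_centre (a point): centre of the bowl's rim, 100 mm above the table, 250 mm from the post axis. The bowl stands 0.95 to 1.3 rad anticlockwise from the parked arm's direction.
- globe: bystander: small globe, 140 mm ball on a three-legged stand, 230 mm high; origin under its centre
- table_lamp: bystander: small table lamp, 255 mm high, shade 150 mm wide at most; origin under its centre
- tealight_a: bystander: small glass candle cup, 60 mm wide, 40 mm high, on the left; origin under its centre
- tealight_b: bystander: the same kind of candle cup, on the right; origin under its centre
Mind the look-alikes: they are no part of the job. Of the things like the bowl, leave any that is green; of the rest the smaller one is meant.

How it is judged:
By the outcome, as a careful person would: the job done as asked, in the order asked, and still so for the second after the job is handed in, with the robot touching nothing.
It also fails if it takes over 45 s, if anything falls off the work surface, if the arm or the gripper's body presses on something with over 40 N, if the wrist force passes 120 N, or if a joint passes its speed limit or range.

### The arm

A 6-joint arm with a two-finger parallel gripper is mounted at the origin on the work surface. World frame = base frame: x ahead of the robot, y to its left, z up, the work surface at z = 0. Lengths are in m, angles in rad, forces in N, time in s.
With the tool pointing down it reaches from about 0.35 to 0.85 m from the base axis. Payload 8.1 kg.
Tool frame: the origin (TCP) lies at the very end of the fingers, on their centre line; the grasp point (between the pads) lies 19 mm behind it; z points along the fingers, y is the line along which they close (so a half turn about z gives the same grasp; the last joint's range is limited). The gripper opens to 93 mm and grips with 3 to 60 N. Pads are 15 mm wide; open, the fingers measure 128 mm over their backs; the gripper's body (75 mm by 188 mm) begins 65 mm behind the grasp point.
Start: joints at [1.112, 0.13, 1.488, -0, 1.523, -0.085], TCP at [0.219, 0.559, 0.219] pointing down, gripper open.
Joint ranges: [-2.96, 2.96], [-0.89, 2.26], [0.02, 2.5], [-1.34, 4.48], [0, 2.73], [-2.66, 2.66]. Speed limits (rad/s): [2.39, 2.39, 2.79, 3.14, 3.14, 3.14].

### API

Orientations are given as a rotation vector (axis times angle).
In Python, from plant import robot, imaging gives the robot as it stands.
- The arm moves only by the tool jog_arm, never from a script. Its argument "rows" is a list of rows, each a list of 2 entries, a list of its own where there are three numbers: the shift along the tool's x, y, z each as a share of 0.2 m, from -1 to 1, then the turn, a rotation vector about the tool's x, y, z each as a share of pi/2 rad, from -1 to 1. A call has 1 to 5 rows; each row is the pose to reach, as a shift and turn from the pose commanded when the call began, along the tool's axes at that moment; what a row does not reach only later rows make up. A row lasts 1/10 s, in which the tool goes at most 50 mm and 8.59 degrees, less where a joint would pass 70% of its speed; a pose out of reach is approached as far as the arm can. A call with a number of a shift or a turn outside -1 to 1 is refused whole. A call with a gripper value outside its range is refused whole. "hand" is the closure, from -1 (fully open) to 1 (shut), set as the call begins (left out, the last holds). The fingers move at their own pace and stop on an object; "squeeze" is the grip in N (left out, the last holds). Time passes only in rows, so rows that repeat a pose let the fingers close. It gives the time, the measured TCP pose, the force, the opening and the grip force at its end, in the units of the state.
- robot.read_state(): the state, without advancing time (a new reading comes with each control period).
- imaging.read_camera(name): name is "scene" or "top" or "wrist"; returns a dict with "frame" (480x640x3 uint8, red, green, blue), "vertical_fov" (degrees; the focal length in pixels is half the picture's height over the tangent of half this angle, whatever the lens; pixels are square), "cx", "cy" (the principal point, pixels), "R" (3x3) and "t" (3): a world point X has camera coordinates R X + t. Camera axes: x right, y down, z forward; pixel columns grow to the right and rows downward; lengths in m; the calibration is good to about 2 mm. A picture is of the moment at which its call begins. There is no depth.
- robot.close_job(): hands the job in; it is judged then, once.
The state is a dict: "t": time; "q": joint angles; "dq": joint speeds; "joint_torque": joint torques, N m; "tool_pos": TCP position; "orientation": TCP orientation; "force": force on the tool from outside, world axes, zero at the start; "wrist_torque": the same for the moment, N m; "opening": finger opening in m; "gripper_force": force on a finger pad.
Only numpy, scipy, OpenCV 4.12 (cv2) and the standard library are available. Lean on these libraries where they do the work, as an engineer would, in place of code of your own. Each camera call takes 0.05 s, during which the arm holds its last target. There are 200 camera calls.

## Working session

There is one attempt and no reset: what is moved stays moved. The work goes in short steps, Python scripts to look and compute and a tool call to move; the robot and the scene stay as the last step left them, time stands still between calls to the robot, and variables do not carry over. Pictures are saved under pics/ and viewed, at most 10 in all, crops included, and the job is handed in when it is done.

Besides the shell and the picture viewer there is one more tool, called after ">>>" as name(argument=value, ...), one argument or row to a line, values as JSON. jog_arm: Moves the arm, as the interface text tells. Its arguments: {"type":"object","properties":{"rows":{"type":"array"},"hand":{"type":"number"},"squeeze":{"type":"number"}},"required":["rows"]}

```bash
ls; mkdir -p pics
cat > h.py <<'E'
import numpy as np, cv2
from plant import robot, imaging
def shot(name,fn=None):
    c=imaging.read_camera(name); 
    if fn: cv2.imwrite(fn,cv2.cvtColor(c["frame"],cv2.COLOR_RGB2BGR))
    c["f"]=240/np.tan(np.radians(c["vertical_fov"])/2); return c
def px(c,X):
    p=np.array(c["R"])@np.array(X)+np.array(c["t"]); return c["cx"]+c["f"]*p[0]/p[2], c["cy"]+c["f"]*p[1]/p[2]
def onz(c,u,v,z):
    R=np.array(c["R"]);t=np.array(c["t"]); o=-R.T@t
    d=R.T@np.array([(u-c["cx"])/c["f"],(v-c["cy"])/c["f"],1]); return o+d*(z-o[2])/d[2]
E
python3 - <<'E'
from h import *
import pickle
d={}
for n in("scene","top"):
    d[n]=shot(n,f"pics/{n}0.png"); c=d[n]; print(n,c["vertical_fov"],c["cx"],c["cy"],(-np.array(c["R"]).T@c["t"]).round(3))
pickle.dump(d,open("c0.pkl","wb"))
s=robot.read_state();print(s["t"],s["tool_pos"],s["orientation"],s["opening"],s["force"])
E
```

```text
pics
scene 46.9943039364267 322.5102789102357 239.95773239235135 [1.279 0.712 1.411]
top 46.5785574422541 313.41250038691715 231.31777379424273 [ 0.526 -0.057  1.491]
0.1 [0.21884924 0.5581253  0.21771159] [-5.83738379e-01 -3.08643605e+00  2.47348859e-03] 0.0929703055198932 [ 0.91607198 -0.03166084 -0.03811355]
```

View pics/top0.png

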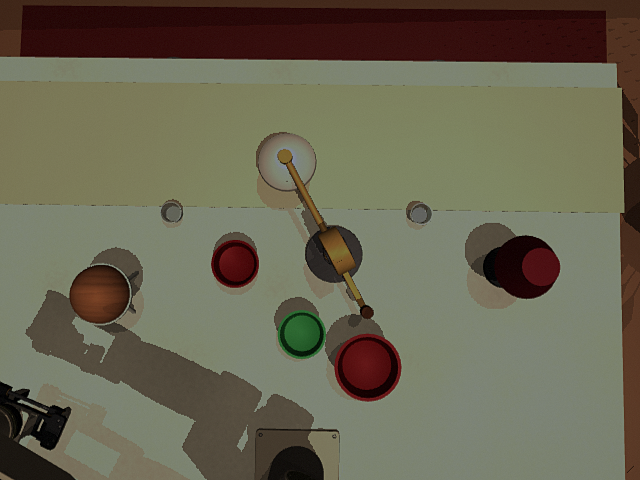

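View pics/scene0.png

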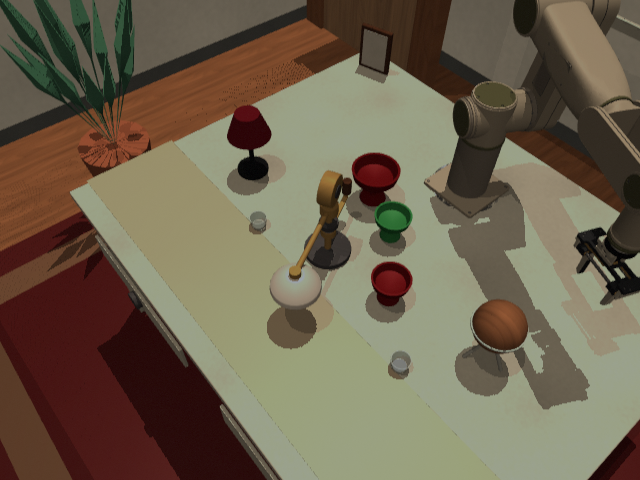

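The top view has three bowls: red at (235,263), green at (301,334) and red at (368,367). Green is excluded. Of the two reds, (235,263) is smaller, and it lies anticlockwise of the parked arm. The knob is at about (367,312) and the shade at about (286,161). I'll confirm this in an enlarged crop.

Run:
```python
from h import *
im=cv2.imread("pics/top0.png")[120:410,200:420]
cv2.imwrite("pics/crop1.png",cv2.resize(im,None,fx=2.05,fy=2.05,interpolation=cv2.INTER_CUBIC))
import pickle
d=pickle.load(open("c0.pkl","rb"));c=d["top"]
h=cv2.cvtColor(c["frame"],cv2.COLOR_RGB2HSV)
m=(((h[...,0]<6)|(h[...,0]>174))&(h[...,1]>150)&(h[...,2]>40)).astype(np.uint8)
n,l,s,ce=cv2.connectedComponentsWithStats(m)
for i in range(1,n):
    if s[i,4]>300:
        pts=cv2.findContours((l==i).astype(np.uint8),0,2)[0][0]
        (u,v),r=cv2.minEnclosingCircle(pts); print((round(u,1),round(v,1)),round(r,1),onz(c,u,v,.1).round(4),"diam",2*r*(1.491-.1)/c["f"])
for nm,u,v,z in (("knobtop",367,312,.17),("shade",286.5,161.5,.138),("base",334,254,0.022),("base0",334,254,0.0),("tube end",285,156,.21)):
    print(nm,onz(c,u,v,z).round(4))
```

```text
(313.1, 47.3) 293.2 [ 1.0926 -0.0283  0.1   ] diam 1.4631222713163885
(234.8, 263.2) 23.9 [0.538  0.1581 0.1   ] diam 0.11938295103291566
(236.0, 263.2) 17.9 [0.5382 0.155  0.1   ] diam 0.08955940903243087
(540.0, 267.0) 19.4 [ 0.5411 -0.5993  0.1   ] diam 0.09688079713891126
(367.3, 366.9) 33.6 [ 0.2893 -0.1746  0.1   ] diam 0.16788645607449104
(365.9, 364.5) 25.0 [ 0.2949 -0.1713  0.1   ] diam 0.12482790421232992
knobtop [ 0.4282 -0.1668  0.17  ]
shade [0.789  0.0316 0.138 ]
base [ 0.5672 -0.0908  0.022 ]
base0 [ 0.5678 -0.0913  0.    ]
tube end [0.7879 0.0306 0.21  ]
```

View pics/crop1.png

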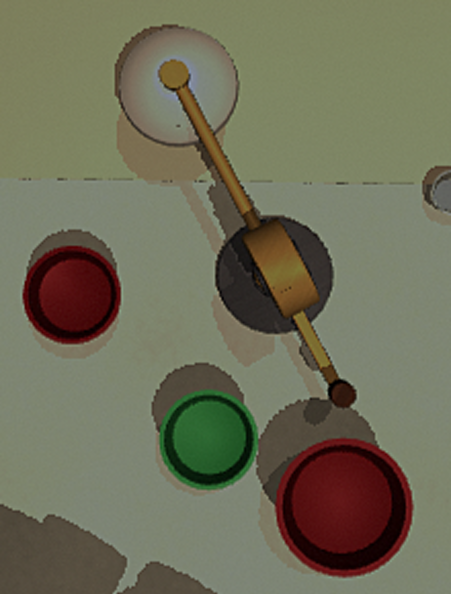

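The crop confirms the small red bowl, diameter 119 mm (120 expected). The post fits at about (0.5685, -0.090). Distances from it are 0.250 to the bowl, 0.160 to the knob and about 0.25 to the shade, all as given. The bowl angle is about 1.19 rad, within range.

```bash
cat >> h.py <<'E'
from scipy.spatial.transform import Rotation as Ro
P=np.array([.5685,-.0899]); PSI=.503; QB=1.190
def boom(c):
    h=cv2.cvtColor(c["frame"],cv2.COLOR_RGB2HSV)
    v,u=np.nonzero((h[...,0]>10)&(h[...,0]<26)&(h[...,1]>125)&(h[...,2]>50))
    X=np.array([onz(c,a,b,.21)[:2] for a,b in zip(u,v)]).reshape(-1,2)-P
    r=np.hypot(*X.T); a=np.arctan2(X[:,1],X[:,0])-PSI
    k=(r>.09)&(r<.262)&(a>-.2)&(a<1.9)
    if k.sum()<20: return np.nan,k.sum(),0
    m=np.median(a[k]); k&=abs(a-m)<.12
    return np.average(a[k],weights=r[k]),k.sum(),a[k].std()
def knob(th,z=.126,R=.16): return np.array([*(P-R*np.array([np.cos(PSI+th),np.sin(PSI+th)])),z])
def share(p0,R0,p,R=None):
    s=R0.T@(np.array(p)-p0)/.2
    w=Ro.from_matrix(R0.T@R).as_rotvec()/(np.pi/2) if R is not None else np.zeros(3)
    return s.round(3).tolist(),w.round(3).tolist()
def down(yaw): # tool y axis at angle yaw, z down
    y=np.array([np.cos(yaw),np.sin(yaw),0]);z=np.array([0,0,-1.]);return np.c_[np.cross(y,z),y,z]
E
python3 - <<'E'
from h import *
import pickle
d=pickle.load(open("c0.pkl","rb")); print(boom(d["top"]))
R0=Ro.from_rotvec([-.58373838,-3.086436,.00247]).as_matrix();print(R0.round(3))
y0=np.arctan2(R0[1,1],R0[0,1]);p=np.array([.219,.559,.219])
W=[([.27,.39,.27],y0-.6),([.365,.17,.27],y0-1.25),([.40,-.05,.25],-.668),([*knob(0)[:2],.22],-.668),(knob(0),-.668)]
y=y0
for q,yy in W:
    print(q,share(p,down(y),q,down(yy)),np.linalg.norm(np.array(q)-p)); p=np.array(q);y=yy
E
```

```text
(np.float64(0.004009929028883888), np.int64(535), np.float64(0.030863934701455875))
[[-0.931  0.365 -0.001]
 [ 0.365  0.931 -0.001]
 [ 0.    -0.002 -1.   ]]
[0.27, 0.39, 0.27] ([-0.546, -0.694, -0.255], [0.0, 0.0, 0.382]) 0.1837471088207921
[0.365, 0.17, 0.27] ([-1.177, -0.225, 0.0], [0.0, 0.0, 0.414]) 0.23963513932643515
[0.4, -0.05, 0.25] ([-1.089, 0.233, 0.1], [0.0, 0.0, 0.391]) 0.22366269246345044
[np.float64(0.4283175458698548), np.float64(-0.16702897998839178), 0.22] ([-0.372, 0.474, 0.15], [0.0, 0.0, 0.0]) 0.12408733038152901
[ 0.42831755 -0.16702898  0.126     ] ([0.0, 0.0, 0.47], [0.0, 0.0, 0.0]) 0.094
```

>>> jog_arm(
  rows=[
    [[-0.55,-0.69,-0.255],[0,0,0.38]],
    [[-0.55,-0.69,-0.255],[0,0,0.38]],
    [[-0.55,-0.69,-0.255],[0,0,0.38]],
    [[-0.55,-0.69,-0.255],[0,0,0.38]],
    [[-0.55,-0.69,-0.255],[0,0,0.38]],
  ],
  hand=-1,
)

```text
t: 0.6
tool_pos: [0.2726, 0.3876, 0.2714]
orientation: [1.476, 2.772, 0.003]
force: [-0.6, 0.1, -0.0]
opening: 0.093
gripper_force: 0.0
```

>>> jog_arm(
  rows=[
    [[-0.25,-0.05,0],[0,0,0.09]],
    [[-0.5,-0.1,0],[0,0,0.18]],
    [[-0.75,-0.15,0],[0,0,0.27]],
    [[-0.95,-0.2,0],[0,0,0.36]],
    [[-0.99,-0.2,0],[0,0,0.41]],
  ],
)

```text
t: 1.1
tool_pos: [0.3509, 0.2008, 0.2691]
orientation: [2.277, 2.163, -0.001]
force: [-0.5, 0.5, -0.0]
opening: 0.0927
gripper_force: 0.0
```

Run:
```python
from h import *
s=robot.read_state();R0=Ro.from_rotvec(s["orientation"]).as_matrix();p=s["tool_pos"];print(s["t"],p,R0.round(3).tolist(),s["force"])
print(share(p,R0,[.4,-.05,.25],down(-.668)))
```

```text
1.1 [0.35091709 0.20083971 0.26914516] [[0.052, 0.999, -0.0], [0.999, -0.052, -0.001], [-0.001, 0.0, -1.0]] [-0.48030816  0.5441349  -0.03449542]
([-1.24, 0.31, 0.097], [0.0, 0.001, 0.392])
```

>>> jog_arm(
  rows=[
    [[-0.22,0.05,0.02],[0,0,0.09]],
    [[-0.44,0.1,0.04],[0,0,0.18]],
    [[-0.66,0.15,0.06],[0,0,0.27]],
    [[-0.88,0.2,0.08],[0,0,0.36]],
    [[-1,0.25,0.08],[0,0,0.392]],
  ],
)

```text
t: 1.6
tool_pos: [0.3908, -0.0003, 0.2526]
orientation: [-2.824, -1.375, 0.002]
force: [-0.3, 0.8, -0.3]
opening: 0.0926
gripper_force: 0.0
```

>>> jog_arm(
  rows=[
    [[0,0,0],[0,0,0]],
    [[0,0,0],[0,0,0]],
  ],
)

```text
t: 1.8
tool_pos: [0.391, 0.0022, 0.2531]
orientation: [-2.82, -1.383, 0.001]
force: [-0.1, 0.4, -0.3]
opening: 0.0929
gripper_force: 0.0
```

Run:
```python
from h import *
s=robot.read_state();R0=Ro.from_rotvec(s["orientation"]).as_matrix();p=s["tool_pos"];print(s["t"],p,R0.round(3).tolist(),s["force"])
print(share(p,R0,[*knob(0)[:2],.22],down(-.668)))
```

```text
1.8 [0.39097826 0.00221242 0.25311116] [[0.612, 0.791, -0.001], [0.791, -0.612, 0.001], [-0.0, -0.001, -1.0]] [-0.14342041  0.39162381 -0.25980777]
([-0.555, 0.666, 0.165], [-0.001, 0.0, 0.006])
```

>>> jog_arm(
  rows=[
    [[-0.14,0.17,0.04],[0,0,0]],
    [[-0.28,0.34,0.08],[0,0,0]],
    [[-0.42,0.5,0.12],[0,0,0]],
    [[-0.555,0.666,0.165],[0,0,0.006]],
    [[-0.555,0.666,0.165],[0,0,0.006]],
  ],
)

```text
t: 2.3
tool_pos: [0.4283, -0.1692, 0.2186]
orientation: [-2.826, -1.368, 0.003]
force: [-0.8, 0.4, -0.1]
opening: 0.0932
gripper_force: 0.0
```

Run:
```python
from h import *
c=shot("top"); im=cv2.cvtColor(c["frame"],cv2.COLOR_RGB2BGR)[230:400,270:450]
w=shot("wrist"); wi=cv2.cvtColor(w["frame"],cv2.COLOR_RGB2BGR)
for z in (.17,):
    u,v=px(w,[*knob(0)[:2],z]); print("pred knob in wrist",u,v); cv2.drawMarker(wi,(int(u),int(v)),(255,0,255),0,14,1)
a=cv2.resize(im,(508,480)); cv2.imwrite("pics/m2.png",np.hstack([a[:,:290*1],wi])[:,:] if False else cv2.resize(wi,(640,480)))
s=robot.read_state();R0=Ro.from_rotvec(s["orientation"]).as_matrix();p=s["tool_pos"];print(s["t"],p,R0.round(3).tolist(),s["force"])
print(share(p,R0,knob(0),down(-.668)),boom(c))
```

```text
pred knob in wrist 317.2581677003425 258.6334613133702
2.4 [ 0.42836497 -0.16634473  0.21993236] [[0.619, 0.785, -0.001], [0.785, -0.619, 0.002], [0.0, -0.002, -1.0]] [0.42563457 0.85092092 0.08211603]
([-0.003, 0.003, 0.47], [-0.001, -0.0, 0.0]) (np.float64(0.004163853635130452), np.int64(537), np.float64(0.030751636225468507))
```

View pics/m2.png

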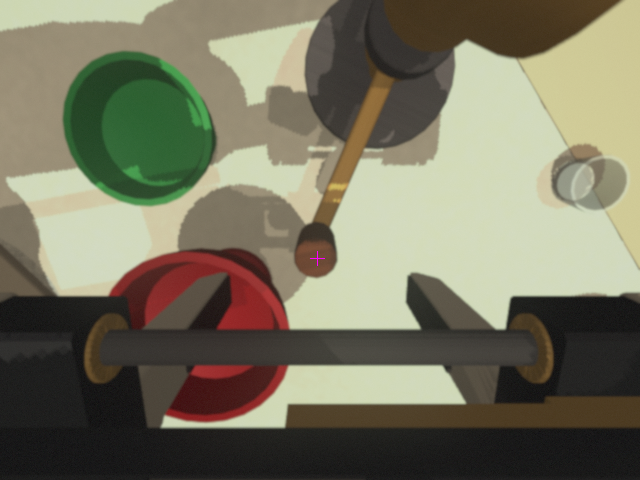

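The wrist view shows the knob at (316,258), right on the predicted mark. I'll half-close the gripper for clearance from the big bowl, descend, then grip.

>>> jog_arm(
  rows=[
    [[0,0,0],[0,0,0]],
    [[0,0,0.1],[0,0,0]],
    [[0,0,0.25],[0,0,0]],
    [[0,0,0.4],[0,0,0]],
    [[0,0,0.47],[0,0,0]],
  ],
  hand=-0.3,
  squeeze=20,
)

```text
t: 2.9
tool_pos: [0.4274, -0.1651, 0.1245]
orientation: [-2.824, -1.372, 0.002]
force: [-1.3, 0.6, 0.3]
opening: 0.0618
gripper_force: 0.0
```

>>> jog_arm(
  rows=[
    [[0,0,0],[0,0,0]],
    [[0,0,0],[0,0,0]],
    [[0,0,0],[0,0,0]],
    [[0,0,0],[0,0,0]],
    [[0,0,0],[0,0,0]],
  ],
  hand=1,
)

```text
t: 3.4
tool_pos: [0.4288, -0.1675, 0.128]
orientation: [2.827, 1.369, 0.001]
force: [-3.2, 2.4, 7.4]
opening: 0.0298
gripper_force: 20.0
```

```bash
cat > plan.py <<'E'
from h import *
import json
from scipy.optimize import minimize
TAU=.06
def sim(q,w,th,u,I,a,dt=.01,n=10,th0=None):
    """u: row targets of tiller; each reached linearly over 0.1 s, tracked with lag TAU"""
    out=[];cmd=th if th0 is None else th0
    for x in u:
        for i in range(n):
            c=cmd+(x-cmd)*(i+1)/n; th+=dt/TAU*(c-th)
            w+=dt*(a*np.sin(2*q-.56)+.5*(th-q)-.004*w)/I; q+=dt*w
            if q<0: q=0;w=max(w,0)
        cmd=x; out.append((q,w,th))
    return np.array(out)
E
python3 - <<'E'
from plan import *
s=robot.read_state();R0=Ro.from_rotvec(s["orientation"]).as_matrix();p=s["tool_pos"];print(s["t"],p,(p-knob(0)).round(4),R0.round(3).tolist(),s["force"],s["opening"],s["gripper_force"])
# open-loop plan: knots of theta every .2s
q0,w0,t0=0,0,0.
n=16
def full(k): return np.clip(np.interp(np.arange(1,2*n+1)/2,np.arange(n+1),np.r_[t0,k]),-.5,1.2)
for I in(.076,):
  for a in (.33,):
    def cost(k):
        u=full(k);o=sim(0,0,t0,np.r_[u,[u[-1]]*10],I,a)
        return 30*np.sum((o[24:,0]-QB)**2)+3*np.sum(o[24:,1]**2)+.3*np.sum(np.diff(np.r_[t0,k])**2)+50*np.sum(np.clip(o[:,0]-1.3,0,9)**2)+.05*np.sum(o[:,1]**2)
    r=min((minimize(cost,np.r_[np.linspace(.1,.5,5),np.full(n-5,m)],method="L-BFGS-B",options=dict(maxiter=150)) for m in(.1,.5)),key=lambda r:r.fun)
    print(r.fun,full(r.x).round(2).tolist()); u=full(r.x)
    for I2,a2 in((.076,.33),(.06,.33),(.095,.33),(.076,.31),(.076,.35)): print(I2,a2,sim(0,0,0,np.r_[u,[u[-1]]*10],I2,a2)[3::3,0].round(2).tolist())
E
```

```text
3.4 [ 0.42876197 -0.16753471  0.12800694] [ 0.0004 -0.0005  0.002 ] [[0.62, 0.784, 0.001], [0.784, -0.62, -0.0], [0.0, 0.001, -1.0]] [-3.21621615  2.39435174  7.35710225] 0.029847295962175325 20.00283032655716
0.4702790858016381 [0.16, 0.33, 0.45, 0.58, 0.55, 0.53, 0.49, 0.45, 0.39, 0.33, 0.28, 0.24, 0.23, 0.22, 0.22, 0.23, 0.24, 0.25, 0.24, 0.23, 0.23, 0.23, 0.3, 0.36, 0.46, 0.55, 0.56, 0.56, 0.55, 0.54, 0.55, 0.55]
0.076 0.33 [0.0, 0.09, 0.26, 0.48, 0.7, 0.93, 1.12, 1.19, 1.19, 1.19, 1.19, 1.19, 1.19]
0.06 0.33 [0.0, 0.11, 0.34, 0.63, 0.94, 1.18, 1.21, 1.02, 0.87, 0.93, 1.17, 1.41, 1.41]
0.095 0.33 [0.0, 0.07, 0.21, 0.37, 0.53, 0.69, 0.86, 1.03, 1.22, 1.38, 1.41, 1.28, 1.1]
0.076 0.31 [0.01, 0.1, 0.3, 0.54, 0.78, 1.0, 1.13, 1.11, 1.05, 1.06, 1.13, 1.21, 1.26]
0.076 0.35 [0.0, 0.07, 0.23, 0.41, 0.6, 0.82, 1.04, 1.21, 1.31, 1.33, 1.25, 1.15, 1.09]
```

```bash
cat > step.py <<'E'
import sys
from plan import *
from scipy.optimize import least_squares
B=np.array([[.62,.784],[.784,-.62]])  # rows: tool x, tool y in world
try: S=json.load(open("s.json"))
except FileNotFoundError: S=dict(pos=knob(0)[:2].tolist(),cmd=[[0,0.]],meas=[],I=.076,a=.33)
th_of=lambda p:float(np.arctan2(*(P-np.array(p))[::-1])-PSI)
rows=json.loads(sys.argv[1]); npic=int(sys.argv[2]) if len(sys.argv)>2 else 2; N=int(sys.argv[3]) if len(sys.argv)>3 else 16
st=robot.read_state(); t=st["t"]; p0=np.array(S["pos"])
if rows: S["cmd"].append([t-.1*len(rows),th_of(p0)])
for i,r in enumerate(rows):
    S["pos"]=(p0+.2*np.array(r)@B).tolist(); S["cmd"].append([t-.1*(len(rows)-1-i),th_of(S["pos"])])
d=np.array(st["tool_pos"][:2])-P
print("t",round(t,2),"theta cmd %.3f meas %.3f r %.4f"%(th_of(S["pos"]),th_of(st["tool_pos"][:2]),np.hypot(*d)),"F",np.round(st["force"],1),"z",round(st["tool_pos"][2],3))
for _ in range(npic):
    tt=robot.read_state()["t"]; c=shot("top"); q,n,sd=boom(c); S["meas"].append([tt,float(q)]); print("  q %.3f"%q,n,round(sd,3),end="")
print()
now=robot.read_state()["t"]; th=th_of(S["pos"]); C=np.array(S["cmd"])
def traj(t0,q,w,I,a,ts,dt=.005):
    g=np.arange(t0,ts[-1]+dt,dt); u=np.interp(g,C[:,0],C[:,1]); x=u[0]; Q=[];W=[]
    for c in u:
        Q.append(q);W.append(w)
        x+=dt/TAU*(c-x); w+=dt*(a*np.sin(2*q-.56)+.5*(x-q)-.004*w)/I; q+=dt*w
        if q<0: q=0;w=max(w,0)
    return np.interp(ts,g,Q),np.interp(ts,g,W)
M=np.array(S["meas"]); k=(M[:,0]>now-4)&(M[:,1]>.05); M=M[k]
if len(M)>=2:
    t0=M[0,0]; ts=np.r_[M[:,0],now]
    if len(M)>2: w0=(M[1,1]-M[0,1])/max(M[1,0]-t0,.02)
    else: w0=(M[1,1]-M[0,1])/(M[1,0]-t0)
    f=lambda x:np.r_[(traj(t0,x[0],x[1],x[2],x[3],M[:,0])[0]-M[:,1])/.003,(x[2]-.076)/.012,(x[3]-.33)/.015]
    r=least_squares(f,[M[0,1],w0,S["I"],S["a"]],x_scale=[.01,.1,.01,.01]); S["I"],S["a"]=r.x[2:]
    Q,W=traj(t0,*r.x,ts); q,w=Q[-1],W[-1]
    print("fit I %.4f a %.4f rms %.4f"%(*r.x[2:],np.sqrt(np.mean((Q[:-1]-M[:,1])**2))))
else:
    Q,W=traj(3.4,0,0,S["I"],S["a"],np.array([now])); q,w=Q[-1],W[-1]
print("now %.2f q %.3f w %.3f theta %.3f eq %.3f"%(now,q,w,th,QB-2*S["a"]*np.sin(2*QB-.56)))
n=N
full=lambda k:np.clip(np.interp(np.arange(1,2*n+1)/2,np.arange(n+1),np.r_[th,k]),-.3,1.2)
def cost(k):
    o=sim(q,w,th,np.r_[full(k),[full(k)[-1]]*10],S["I"],S["a"]); e=2*n-10
    return 30*np.sum((o[e:,0]-QB)**2)+3*np.sum(o[e:,1]**2)+.3*np.sum(np.diff(np.r_[th,k])**2)+50*np.sum(np.clip(o[:,0]-1.35,0,9)**2)+50*np.sum(np.clip(.3-o[10:,0],0,9)**2)+.3*np.sum((o[:,0]-QB)**2)+.05*np.sum(o[:,1]**2)
r=min((minimize(cost,np.full(n,m),method="L-BFGS-B",options=dict(maxiter=120)) for m in(.25,.55)),key=lambda r:r.fun)
u=full(r.x); o=sim(q,w,th,np.r_[u,[u[-1]]*10],S["I"],S["a"])
print("cost %.3f"%r.fun,"u",u[:12].round(3).tolist(),"\nq",o[1::2,0].round(2).tolist())
print("rows",[(B@(knob(x)[:2]-S["pos"])/.2).round(3).tolist() for x in u[:5]])
json.dump(S,open("s.json","w"))
E
python3 - <<'E'
from h import *
B=np.array([[.62,.784],[.784,-.62]])
print([(B@(knob(x)-knob(0))[:2]/.2).round(3).tolist() for x in(.16,.33,.45,.58,.55)])
E
```

```text
[[-0.04, 0.121], [-0.061, 0.256], [-0.062, 0.351], [-0.05, 0.455], [-0.054, 0.431]]
```

>>> jog_arm(
  rows=[
    [[-0.04,0.12,0],[0,0,0]],
    [[-0.06,0.255,0],[0,0,0]],
    [[-0.06,0.35,0],[0,0,0]],
    [[-0.05,0.455,0],[0,0,0]],
    [[-0.055,0.43,0],[0,0,0]],
  ],
)

```text
t: 3.9
tool_pos: [0.4924, -0.2296, 0.128]
orientation: [2.827, 1.368, 0.007]
force: [5.0, 6.9, 6.2]
opening: 0.0296
gripper_force: 20.0
```

```bash
python3 step.py "[[-0.04,0.12],[-0.06,0.255],[-0.06,0.35],[-0.05,0.455],[-0.055,0.43]]"
```

```text
t 3.9 theta cmd 0.548 meas 0.569 r 0.1591 F [5.  6.9 6.2] z 0.128
  q 0.039 545 0.031  q 0.060 540 0.031
now 4.00 q 0.040 w 0.315 theta 0.548 eq 0.550
cost 2.286 u [0.675, 0.801, 0.604, 0.407, 0.238, 0.068, 0.023, -0.021, 0.032, 0.085, 0.174, 0.263] 
q [0.14, 0.33, 0.58, 0.81, 0.98, 1.09, 1.14, 1.16, 1.17, 1.18, 1.19, 1.19, 1.19, 1.19, 1.19, 1.19, 1.19, 1.19, 1.19, 1.19, 1.19]
rows [[0.022, 0.099], [0.056, 0.194], [0.009, 0.044], [-0.008, -0.112], [0.003, -0.247]]
```

```bash
sed -i 's/+.3\*np.sum(np.diff/+1.5*np.sum(np.diff/; s/+.3\*np.sum((o\[:,0\]-QB)/+.03*np.sum((o[:,0]-QB)/; s/50\*np.sum(np.clip(.3-o\[10:,0\]/50*np.sum(np.clip(.3-o[14:,0]/' step.py; python3 step.py "[]" 0
```

```text
t 4.0 theta cmd 0.548 meas 0.560 r 0.1590 F [6.  5.7 2.2] z 0.128

now 4.00 q 0.040 w 0.315 theta 0.548 eq 0.550
cost 0.653 u [0.489, 0.431, 0.377, 0.323, 0.283, 0.243, 0.22, 0.197, 0.191, 0.185, 0.193, 0.201] 
q [0.13, 0.25, 0.38, 0.52, 0.65, 0.78, 0.9, 1.01, 1.09, 1.15, 1.18, 1.19, 1.19, 1.19, 1.19, 1.19, 1.19, 1.19, 1.19, 1.19, 1.19]
rows [[-0.004, -0.047], [-0.007, -0.094], [-0.008, -0.137], [-0.005, -0.18], [-0.002, -0.212]]
```

>>> jog_arm(
  rows=[
    [[-0.005,-0.045,0],[0,0,0]],
    [[-0.005,-0.095,0],[0,0,0]],
    [[-0.01,-0.135,0],[0,0,0]],
  ],
)

```text
t: 4.3
tool_pos: [0.4682, -0.2137, 0.1281]
orientation: [2.826, 1.368, 0.006]
force: [9.4, 6.3, 2.9]
opening: 0.0296
gripper_force: 20.0
```

```bash
python3 step.py "[[-0.005,-0.045],[-0.005,-0.095],[-0.01,-0.135]]"
```

```text
t 4.3 theta cmd 0.379 meas 0.387 r 0.1594 F [9.4 6.3 2.9] z 0.128
  q 0.310 516 0.03  q 0.357 499 0.029
fit I 0.0751 a 0.3299 rms 0.0004
now 4.40 q 0.406 w 0.992 theta 0.379 eq 0.551
cost 0.511 u [0.251, 0.123, 0.092, 0.062, 0.093, 0.125, 0.186, 0.247, 0.311, 0.374, 0.422, 0.47] 
q [0.62, 0.82, 0.98, 1.08, 1.13, 1.15, 1.15, 1.15, 1.16, 1.18, 1.19, 1.19, 1.19, 1.19, 1.19, 1.19, 1.19, 1.19, 1.19, 1.19, 1.19]
rows [[0.011, -0.102], [0.032, -0.202], [0.039, -0.225], [0.047, -0.249], [0.039, -0.225]]
```

>>> jog_arm(
  rows=[
    [[0.01,-0.1,0],[0,0,0]],
    [[0.03,-0.2,0],[0,0,0]],
    [[0.04,-0.225,0],[0,0,0]],
    [[0.045,-0.25,0],[0,0,0]],
  ],
)

```text
t: 4.8
tool_pos: [0.4343, -0.1768, 0.128]
orientation: [2.824, 1.367, 0.005]
force: [8.2, -1.9, -1.0]
opening: 0.0297
gripper_force: 20.0
```

```bash
python3 step.py "[[0.01,-0.1],[0.03,-0.2],[0.04,-0.225],[0.045,-0.25]]"
```

```text
t 4.8 theta cmd 0.061 meas 0.071 r 0.1599 F [ 8.2 -1.9 -1. ] z 0.128
  q 0.842 506 0.029  q 0.888 511 0.029
fit I 0.0690 a 0.3301 rms 0.0005
now 4.90 q 0.932 w 0.838 theta 0.061 eq 0.550
cost 0.120 u [0.12, 0.178, 0.244, 0.311, 0.362, 0.414, 0.443, 0.472, 0.482, 0.492, 0.492, 0.491] 
q [1.06, 1.12, 1.13, 1.11, 1.09, 1.09, 1.11, 1.13, 1.16, 1.18, 1.19, 1.19, 1.19, 1.19, 1.19, 1.19, 1.19, 1.19, 1.19, 1.19, 1.19]
rows [[-0.012, 0.045], [-0.023, 0.09], [-0.033, 0.142], [-0.04, 0.195], [-0.042, 0.236]]
```

>>> jog_arm(
  rows=[
    [[-0.01,0.045,0],[0,0,0]],
    [[-0.025,0.09,0],[0,0,0]],
    [[-0.035,0.14,0],[0,0,0]],
    [[-0.04,0.195,0],[0,0,0]],
  ],
)

```text
t: 5.3
tool_pos: [0.4599, -0.2067, 0.128]
orientation: [2.827, 1.369, 0.004]
force: [2.8, 5.2, 7.9]
opening: 0.0293
gripper_force: 20.0
```

```bash
python3 step.py "[[-0.01,0.045],[-0.025,0.09],[-0.035,0.14],[-0.04,0.195]]"
```

```text
t 5.3 theta cmd 0.310 meas 0.319 r 0.1594 F [2.8 5.2 7.9] z 0.128
  q 1.116 555 0.031  q 1.123 543 0.03
fit I 0.0690 a 0.3296 rms 0.0008
now 5.40 q 1.123 w -0.001 theta 0.310 eq 0.551
cost 0.045 u [0.365, 0.419, 0.442, 0.464, 0.464, 0.465, 0.457, 0.45, 0.444, 0.439, 0.44, 0.441] 
q [1.1, 1.07, 1.04, 1.04, 1.06, 1.09, 1.12, 1.15, 1.17, 1.18, 1.19, 1.19, 1.19, 1.19, 1.19, 1.19, 1.19, 1.19, 1.19, 1.19, 1.19]
rows [[-0.002, 0.044], [-0.003, 0.087], [-0.002, 0.105], [-0.001, 0.123], [-0.001, 0.123]]
```

>>> jog_arm(
  rows=[
    [[0,0.045,0],[0,0,0]],
    [[-0.005,0.085,0],[0,0,0]],
    [[0,0.105,0],[0,0,0]],
    [[0,0.125,0],[0,0,0]],
    [[0,0.125,0],[0,0,0]],
  ],
)

```text
t: 5.9
tool_pos: [0.4798, -0.222, 0.128]
orientation: [2.827, 1.369, 0.004]
force: [3.7, 5.9, 6.4]
opening: 0.0297
gripper_force: 20.0
```

```bash
python3 step.py "[[0,0.045],[-0.005,0.085],[0,0.105],[0,0.125],[0,0.125]]"
```

```text
t 5.9 theta cmd 0.467 meas 0.476 r 0.1591 F [3.7 5.9 6.4] z 0.128
  q 1.109 543 0.03  q 1.109 547 0.03
fit I 0.0820 a 0.3276 rms 0.0102
now 6.00 q 1.091 w -0.136 theta 0.467 eq 0.555
cost 0.014 u [0.472, 0.477, 0.473, 0.469, 0.463, 0.457, 0.455, 0.453, 0.456, 0.459, 0.467, 0.474] 
q [1.07, 1.06, 1.07, 1.09, 1.11, 1.13, 1.15, 1.17, 1.18, 1.19, 1.19, 1.19, 1.19, 1.19, 1.19, 1.19, 1.19, 1.19, 1.19, 1.19, 1.19]
rows [[-0.001, 0.004], [-0.0, 0.009], [-0.001, 0.005], [-0.001, 0.002], [-0.001, -0.003]]
```

>>> jog_arm(
  rows=[
    [[0,0.005,0],[0,0,0]],
    [[0,0.005,0],[0,0,0]],
    [[0,0.005,0],[0,0,0]],
  ],
)

```text
t: 6.3
tool_pos: [0.4801, -0.2223, 0.1279]
orientation: [2.827, 1.369, 0.004]
force: [3.1, 5.5, 8.4]
opening: 0.0292
gripper_force: 20.0
```

```bash
python3 step.py "[[0,0.005],[0,0.005],[0,0.005]]"; python3 -c "
import json;print([[round(a,2),round(b,3)] for a,b in json.load(open('s.json'))['meas']])"
```

```text
t 6.3 theta cmd 0.473 meas 0.479 r 0.1592 F [3.1 5.5 8.4] z 0.128
  q 1.128 551 0.031  q 1.131 530 0.03
fit I 0.0599 a 0.3496 rms 0.0130
now 6.40 q 1.136 w 0.180 theta 0.473 eq 0.512
cost 0.009 u [0.466, 0.459, 0.467, 0.476, 0.489, 0.503, 0.513, 0.523, 0.526, 0.529, 0.527, 0.525] 
q [1.17, 1.2, 1.21, 1.21, 1.2, 1.19, 1.18, 1.18, 1.19, 1.19, 1.19, 1.19, 1.19, 1.19, 1.19, 1.19, 1.19, 1.19, 1.19, 1.19, 1.19]
rows [[-0.001, -0.006], [-0.001, -0.011], [-0.001, -0.004], [-0.0, 0.002], [0.001, 0.013]]
[[3.9, 0.039], [3.95, 0.06], [4.3, 0.31], [4.35, 0.357], [4.8, 0.842], [4.85, 0.888], [5.3, 1.116], [5.35, 1.123], [5.9, 1.109], [5.95, 1.109], [6.3, 1.128], [6.35, 1.131]]
```

>>> jog_arm(
  rows=[
    [[0,0,0],[0,0,0]],
    [[0,0,0],[0,0,0]],
    [[0,0,0],[0,0,0]],
  ],
)

```text
t: 6.7
tool_pos: [0.4802, -0.2223, 0.128]
orientation: [2.827, 1.369, 0.004]
force: [3.5, 6.3, 8.1]
opening: 0.0296
gripper_force: 20.0
```

```bash
python3 step.py "[[0,0],[0,0],[0,0]]"|head -3
```

```text
t 6.7 theta cmd 0.473 meas 0.479 r 0.1591 F [3.5 6.3 8.1] z 0.128
  q 1.167 544 0.031  q 1.171 542 0.031
fit I 0.0637 a 0.3465 rms 0.0130
```

>>> jog_arm(
  rows=[
    [[0,0,0],[0,0,0]],
    [[0,0,0],[0,0,0]],
  ],
)

```text
t: 7.0
tool_pos: [0.4801, -0.2223, 0.128]
orientation: [2.827, 1.369, 0.004]
force: [3.5, 6.0, 7.2]
opening: 0.0302
gripper_force: 20.0
```

```bash
sed -i 's/now-4)/now-WIN)/; s/^n=N/n=N/; s/^B=/WIN=float(sys.argv[4]) if len(sys.argv)>4 else 4\nB=/' step.py; python3 step.py "[[0,0],[0,0]]" 2 16 1.3;  python3 step.py "[]" 0 16 4
```

```text
t 7.0 theta cmd 0.473 meas 0.479 r 0.1592 F [3.5 6.  7.2] z 0.128
  q 1.179 541 0.031  q 1.179 538 0.03
fit I 0.0704 a 0.3406 rms 0.0006
now 7.10 q 1.178 w -0.029 theta 0.473 eq 0.530
cost 0.004 u [0.486, 0.5, 0.504, 0.508, 0.506, 0.504, 0.5, 0.497, 0.496, 0.494, 0.495, 0.496] 
q [1.17, 1.16, 1.15, 1.15, 1.16, 1.16, 1.17, 1.18, 1.19, 1.19, 1.19, 1.19, 1.19, 1.19, 1.19, 1.19, 1.19, 1.19, 1.19, 1.19, 1.19]
rows [[0.0, 0.011], [0.001, 0.022], [0.002, 0.025], [0.002, 0.028], [0.002, 0.026]]
t 7.1 theta cmd 0.473 meas 0.479 r 0.1591 F [1.8 6.2 6.9] z 0.128

fit I 0.0655 a 0.3443 rms 0.0141
now 7.10 q 1.196 w 0.012 theta 0.473 eq 0.523
cost 0.004 u [0.489, 0.505, 0.511, 0.517, 0.516, 0.515, 0.511, 0.507, 0.504, 0.501, 0.5, 0.499] 
q [1.19, 1.18, 1.17, 1.16, 1.16, 1.17, 1.18, 1.18, 1.19, 1.19, 1.19, 1.19, 1.19, 1.19, 1.19, 1.19, 1.19, 1.19, 1.19, 1.19, 1.19]
rows [[0.0, 0.013], [0.002, 0.025], [0.002, 0.03], [0.003, 0.035], [0.003, 0.035]]
```

>>> jog_arm(
  rows=[
    [[0.005,0.045,0],[0,0,0]],
    [[0.005,0.045,0],[0,0,0]],
    [[0.005,0.045,0],[0,0,0]],
  ],
)

```text
t: 7.4
tool_pos: [0.4885, -0.2273, 0.128]
orientation: [2.826, 1.369, 0.005]
force: [5.6, 4.6, 5.0]
opening: 0.0298
gripper_force: 20.0
```

```bash
python3 step.py "[[0.005,0.045],[0.005,0.045],[0.005,0.045]]" 2 14 1.6
```

```text
t 7.4 theta cmd 0.530 meas 0.541 r 0.1590 F [5.6 4.6 5. ] z 0.128
  q 1.171 543 0.031  q 1.171 547 0.031
fit I 0.0772 a 0.3408 rms 0.0011
now 7.50 q 1.170 w -0.002 theta 0.530 eq 0.529
cost 0.001 u [0.524, 0.519, 0.516, 0.514, 0.515, 0.515, 0.518, 0.52, 0.523, 0.526, 0.528, 0.53] 
q [1.17, 1.18, 1.19, 1.19, 1.19, 1.19, 1.19, 1.19, 1.19, 1.19, 1.19, 1.19, 1.19, 1.19, 1.19, 1.19, 1.19, 1.19, 1.19]
rows [[-0.001, -0.004], [-0.002, -0.009], [-0.002, -0.01], [-0.002, -0.012], [-0.002, -0.012]]
```

>>> jog_arm(
  rows=[
    [[0,-0.01,0],[0,0,0]],
    [[0,-0.01,0],[0,0,0]],
    [[0,-0.01,0],[0,0,0]],
    [[0,-0.01,0],[0,0,0]],
    [[0,-0.01,0],[0,0,0]],
  ],
)

```text
t: 8.0
tool_pos: [0.4869, -0.2264, 0.128]
orientation: [2.826, 1.368, 0.005]
force: [7.6, 3.2, 3.2]
opening: 0.0297
gripper_force: 20.0
```

```bash
python3 step.py "[[0,-0.01],[0,-0.01],[0,-0.01],[0,-0.01],[0,-0.01]]" 2 14 2
```

```text
t 8.0 theta cmd 0.517 meas 0.529 r 0.1590 F [7.6 3.2 3.2] z 0.128
  q 1.198 542 0.031  q 1.200 541 0.031
fit I 0.0577 a 0.3443 rms 0.0013
now 8.10 q 1.201 w 0.030 theta 0.517 eq 0.523
cost 0.000 u [0.522, 0.527, 0.53, 0.533, 0.533, 0.533, 0.532, 0.53, 0.528, 0.526, 0.524, 0.523] 
q [1.2, 1.2, 1.2, 1.19, 1.19, 1.19, 1.19, 1.19, 1.19, 1.19, 1.19, 1.19, 1.19, 1.19, 1.19, 1.19, 1.19, 1.19, 1.19]
rows [[-0.002, 0.004], [-0.001, 0.008], [-0.001, 0.01], [-0.001, 0.013], [-0.001, 0.013]]
```

>>> jog_arm(
  rows=[
    [[0,0.005,0],[0,0,0]],
    [[0,0.01,0],[0,0,0]],
    [[0,0.01,0],[0,0,0]],
    [[0,0.015,0],[0,0,0]],
  ],
)

```text
t: 8.5
tool_pos: [0.4884, -0.2274, 0.1279]
orientation: [-2.827, -1.369, -0.004]
force: [2.3, 8.4, 8.1]
opening: 0.0297
gripper_force: 20.0
```

```bash
python3 step.py "[[0,0.005],[0,0.01],[0,0.01],[0,0.015]]" 2 14 2
```

```text
t 8.5 theta cmd 0.536 meas 0.540 r 0.1591 F [2.3 8.4 8.1] z 0.128
  q 1.200 542 0.031  q 1.199 543 0.031
fit I 0.0618 a 0.3445 rms 0.0012
now 8.60 q 1.200 w -0.021 theta 0.536 eq 0.522
cost 0.000 u [0.535, 0.534, 0.532, 0.531, 0.529, 0.527, 0.526, 0.525, 0.524, 0.524, 0.524, 0.524] 
q [1.2, 1.19, 1.19, 1.19, 1.19, 1.19, 1.19, 1.19, 1.19, 1.19, 1.19, 1.19, 1.19, 1.19, 1.19, 1.19, 1.19, 1.19, 1.19]
rows [[-0.0, -0.001], [-0.0, -0.001], [-0.001, -0.003], [-0.001, -0.004], [-0.001, -0.005]]
```

>>> jog_arm(
  rows=[
    [[0,0,0],[0,0,0]],
    [[0,0,0],[0,0,0]],
    [[0,0,0],[0,0,0]],
    [[0,-0.005,0],[0,0,0]],
  ],
)

```text
t: 9.0
tool_pos: [0.4885, -0.2273, 0.128]
orientation: [2.826, 1.369, 0.006]
force: [8.7, 3.1, 3.5]
opening: 0.0297
gripper_force: 20.0
```

```bash
python3 step.py "[[0,0],[0,0],[0,0],[0,-0.005]]" 2 14 2.5
```

```text
t 9.0 theta cmd 0.530 meas 0.540 r 0.1590 F [8.7 3.1 3.5] z 0.128
  q 1.195 542 0.031  q 1.195 542 0.031
fit I 0.0638 a 0.3446 rms 0.0013
now 9.10 q 1.194 w -0.003 theta 0.530 eq 0.522
cost 0.000 u [0.529, 0.528, 0.527, 0.527, 0.526, 0.526, 0.526, 0.525, 0.525, 0.525, 0.524, 0.524] 
q [1.19, 1.19, 1.19, 1.19, 1.19, 1.19, 1.19, 1.19, 1.19, 1.19, 1.19, 1.19, 1.19, 1.19, 1.19, 1.19, 1.19, 1.19, 1.19]
rows [[-0.001, -0.001], [-0.001, -0.001], [-0.001, -0.002], [-0.001, -0.002], [-0.001, -0.003]]
```

>>> jog_arm(
  rows=[
    [[0,0,0],[0,0,0]],
    [[0,0,0],[0,0,0]],
    [[0,0,0],[0,0,0]],
    [[0,0,0],[0,0,0]],
  ],
)

```text
t: 9.5
tool_pos: [0.4885, -0.2274, 0.128]
orientation: [2.826, 1.369, 0.006]
force: [6.0, 4.0, 5.1]
opening: 0.0299
gripper_force: 20.0
```

```bash
python3 step.py "[[0,0],[0,0],[0,0],[0,0]]" 2 14 2.5
```

```text
t 9.5 theta cmd 0.530 meas 0.541 r 0.1591 F [6.  4.  5.1] z 0.128
  q 1.195 543 0.031  q 1.195 541 0.031
fit I 0.0671 a 0.3443 rms 0.0012
now 9.60 q 1.195 w 0.004 theta 0.530 eq 0.523
cost 0.000 u [0.529, 0.528, 0.528, 0.528, 0.528, 0.528, 0.528, 0.528, 0.527, 0.527, 0.526, 0.526] 
q [1.2, 1.2, 1.2, 1.19, 1.19, 1.19, 1.19, 1.19, 1.19, 1.19, 1.19, 1.19, 1.19, 1.19, 1.19, 1.19, 1.19, 1.19, 1.19]
rows [[-0.001, -0.0], [-0.001, -0.001], [-0.001, -0.001], [-0.001, -0.001], [-0.001, -0.001]]
```

>>> jog_arm(
  rows=[
    [[0,0,0],[0,0,0]],
    [[0,0,0],[0,0,0]],
    [[0,0,0],[0,0,0]],
    [[0,0,0],[0,0,0]],
    [[0,0,0],[0,0,0]],
  ],
)

```text
t: 10.1
tool_pos: [0.4884, -0.2274, 0.128]
orientation: [2.826, 1.369, 0.006]
force: [7.7, 4.8, 4.8]
opening: 0.0295
gripper_force: 20.0
```

>>> jog_arm(
  rows=[
    [[0,0,0],[0,0,0]],
    [[0,0,0],[0,0,0]],
    [[0,0,0],[0,0,0]],
    [[0,0,0],[0,0,0]],
    [[0,0,0],[0,0,0]],
  ],
)

```text
t: 10.6
tool_pos: [0.4884, -0.2274, 0.128]
orientation: [2.826, 1.369, 0.006]
force: [6.7, 4.3, 5.4]
opening: 0.0299
gripper_force: 20.0
```

Run:
```python
from h import *
c=shot("top"); s=shot("scene"); print(robot.read_state()["t"],boom(c))
a=cv2.resize(c["frame"][160:340,180:420],(480,360),interpolation=2);b=cv2.resize(s["frame"][150:360,240:450],(310,310))
out=np.zeros((360,790,3),np.uint8);out[:,:480]=a;out[:310,480:]=b
cv2.imwrite("pics/over.png",out[...,::-1])
```

```text
10.7 (np.float64(1.1952728135863622), np.int64(541), np.float64(0.03080392376382483))
```

View pics/over.png

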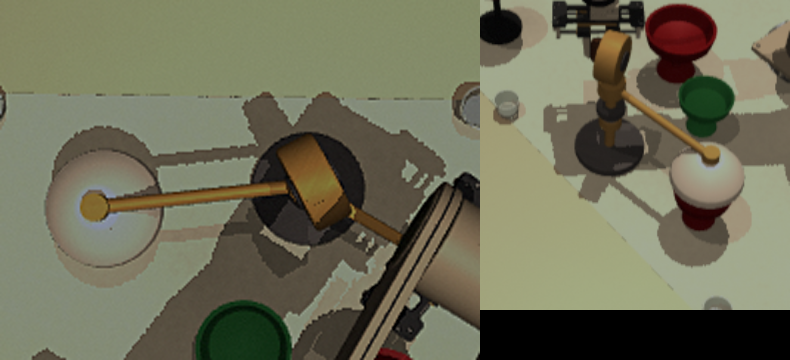

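>>> jog_arm(
  rows=[
    [[0,0,0],[0,0,0]],
    [[0,0,0],[0,0,0]],
    [[0,0,0],[0,0,0]],
    [[0,0,0],[0,0,0]],
    [[0,0,0],[0,0,0]],
  ],
)

```text
t: 11.2
tool_pos: [0.4885, -0.2273, 0.128]
orientation: [2.826, 1.369, 0.006]
force: [7.0, 4.6, 5.3]
opening: 0.0293
gripper_force: 20.0
```

>>> jog_arm(
  rows=[
    [[0,0,0],[0,0,0]],
    [[0,0,0],[0,0,0]],
    [[0,0,0],[0,0,0]],
    [[0,0,0],[0,0,0]],
    [[0,0,0],[0,0,0]],
  ],
)

```text
t: 11.7
tool_pos: [0.4884, -0.2274, 0.128]
orientation: [2.826, 1.369, 0.006]
force: [6.8, 4.2, 4.3]
opening: 0.0296
gripper_force: 20.0
```

>>> jog_arm(
  rows=[
    [[0,0,0],[0,0,0]],
    [[0,0,0],[0,0,0]],
    [[0,0,0],[0,0,0]],
    [[0,0,0],[0,0,0]],
    [[0,0,0],[0,0,0]],
  ],
)

```text
t: 12.2
tool_pos: [0.4884, -0.2273, 0.128]
orientation: [2.826, 1.369, 0.006]
force: [6.8, 4.7, 5.1]
opening: 0.0296
gripper_force: 20.0
```

```bash
python3 step.py "[]" 2 14 6
```

```text
t 12.2 theta cmd 0.530 meas 0.540 r 0.1591 F [6.8 4.7 5.1] z 0.128
  q 1.195 541 0.031  q 1.196 539 0.031
fit I 0.0600 a 0.3444 rms 0.0013
now 12.30 q 1.195 w -0.004 theta 0.530 eq 0.522
cost 0.000 u [0.529, 0.529, 0.528, 0.528, 0.527, 0.527, 0.526, 0.526, 0.525, 0.525, 0.525, 0.524] 
q [1.19, 1.19, 1.19, 1.19, 1.19, 1.19, 1.19, 1.19, 1.19, 1.19, 1.19, 1.19, 1.19, 1.19, 1.19, 1.19, 1.19, 1.19, 1.19]
rows [[-0.001, -0.0], [-0.001, -0.001], [-0.001, -0.001], [-0.001, -0.001], [-0.001, -0.002]]
```

Both views show the shade at crop (104,208), which is top-image pixel (232,264), centred over the red bowl. It has stayed at q = 1.195 since about t = 9. I'll hold slightly longer, then release and lift away.

>>> jog_arm(
  rows=[
    [[0,0,0],[0,0,0]],
    [[0,0,0],[0,0,0]],
    [[0,0,0],[0,0,0]],
    [[0,0,0],[0,0,0]],
    [[0,0,0],[0,0,0]],
  ],
)

```text
t: 12.8
tool_pos: [0.4885, -0.2273, 0.128]
orientation: [2.826, 1.369, 0.006]
force: [6.8, 4.3, 4.4]
opening: 0.0299
gripper_force: 20.0
```

>>> jog_arm(
  rows=[
    [[0,0,0],[0,0,0]],
    [[0,0,0],[0,0,0]],
    [[0,0,0],[0,0,0]],
    [[0,0,0],[0,0,0]],
  ],
  hand=-0.4,
)

```text
t: 13.2
tool_pos: [0.486, -0.2276, 0.1262]
orientation: [-2.827, -1.368, 0.001]
force: [-0.4, 0.6, -0.7]
opening: 0.0571
gripper_force: 0.0
```

```bash
python3 step.py "[]" 2 14 6 | head -3; python3 -c "
from h import *;s=robot.read_state();print(s['opening'],s['tool_pos'],knob(.54))"
```

```text
t 13.2 theta cmd 0.530 meas 0.528 r 0.1605 F [-0.4  0.6 -0.7] z 0.126
  q 1.195 541 0.031  q 1.195 542 0.031
fit I 0.0648 a 0.3444 rms 0.0010
0.06331575840520066 [ 0.48626862 -0.22756035  0.12635738] [ 0.48791908 -0.22812704  0.126     ]
```

Released cleanly, and the shade hasn't moved. Lifting away now.

>>> jog_arm(
  rows=[
    [[0,0,-0.1],[0,0,0]],
    [[0,0,-0.25],[0,0,0]],
    [[0,0,-0.4],[0,0,0]],
    [[0,0,-0.5],[0,0,0]],
    [[0,0,-0.5],[0,0,0]],
  ],
)

```text
t: 13.8
tool_pos: [0.4882, -0.2285, 0.2305]
orientation: [2.823, 1.367, 0.005]
force: [-0.0, -0.1, -0.6]
opening: 0.065
gripper_force: 0.0
```

Run:
```python
from h import *
for _ in range(6):
    c=shot("top"); print(round(robot.read_state()["t"],2),round(boom(c)[0],4))
s=robot.read_state();print(s["tool_pos"],s["force"])
```

```text
13.85 1.1954
13.9 1.1953
13.95 1.1954
14.0 1.1953
14.05 1.1954
14.1 1.1953
[ 0.48578087 -0.22705488  0.22487914] [-0.36845217  0.24940803 -1.22118287]
```

>>> jog_arm(
  rows=[
    [[0,0,0],[0,0,0]],
    [[0,0,0],[0,0,0]],
    [[0,0,0],[0,0,0]],
    [[0,0,0],[0,0,0]],
    [[0,0,0],[0,0,0]],
  ],
)

```text
t: 14.6
tool_pos: [0.4866, -0.2275, 0.2267]
orientation: [2.828, 1.369, 0.0]
force: [0.8, -0.1, 0.3]
opening: 0.065
gripper_force: 0.0
```

Run:
```python
from h import *
c=shot("top","pics/end.png"); print(robot.read_state()["t"],boom(c))
a=cv2.imread("pics/top0.png").astype(int);b=cv2.imread("pics/end.png").astype(int)
for n,(x,y) in dict(globe=(100,294),ta=(172,212),tb=(419,213),lamp=(525,266),green=(301,334)).items():
    print(n,abs(a-b)[y-20:y+20,x-20:x+20].mean().round(1))
```

```text
14.65 (np.float64(1.1953719591024186), np.int64(541), np.float64(0.03076303101643697))
globe 3.4
ta 6.1
tb 6.1
lamp 2.4
green 22.7
```

View pics/end.png

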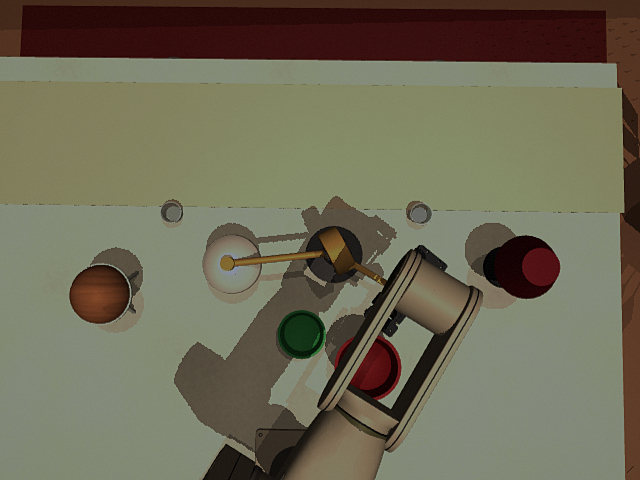

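The shade rests at (232,264) over the small red bowl. The bystanders are where they were; the larger difference at the green bowl is the robot's shadow. The gripper is clear at 0.227 m, above the 0.17 m knob top. Handing in.

```bash
python3 -c "
from plant import robot; print(robot.close_job())"
```

```text
the job is handed in; nothing more can be done
None
```

The lamp shade rests still over the small red bowl, within about 2 mm of its centre by my measurement; the knob is released, nothing else on the table has moved, and the job was handed in at about 14.7 s.

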